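# Mount the guide-roller carriage on the roll stand by its keyholes

### The arm

A 7-joint arm with a two-finger parallel gripper is mounted at the origin on a cart in front of the work surface, level with it; the furniture and walls round the work are solid. World frame = base frame: x ahead of the robot, y to its left, z up, the work surface at z = 0. Lengths are in m, angles in rad, forces in N, time in s.
With the tool pointing down it reaches from about 0.425 to 0.975 m from the base axis. Payload 16.7 kg.
Tool frame: the origin (TCP) lies at the very end of the fingers, on their centre line; the grasp point (between the pads) lies 19 mm behind it; z points along the fingers, y is the line along which they close (so a half turn about z gives the same grasp; the last joint's range is limited). The gripper opens to 85 mm and grips with 20 to 120 N. Pads are 22 mm wide; open, the fingers measure 114 mm over their backs; the gripper's body (76 mm by 85 mm) begins 54 mm behind the grasp point. The pads swing forward as they close: fully open they stand 13 mm farther back than shut.
Start: joints at [1.077, 0.426, 0.074, 1.606, -0.034, 1.111, -0.067], TCP at [0.228, -0.635, 0.231] pointing down, gripper open.
Joint ranges: [-2.85, 2.85], [-0.5, 2.14], [-1.23, 1.37], [0.21, 2.46], [-1.02, 4.16], [0.16, 2.05], [-2.73, 2.73]. Speed limits (rad/s): [1.89, 1.89, 2.39, 2.39, 3.01, 3.01, 3.01].

### API

Orientations are given as a rotation vector (axis times angle).
In Python, from rig import ctrl, open_gripper, grasp, imaging gives the robot as it stands. Calls block until the motion is done:
- ctrl.move_pose(position, orientation): joint-space move of the TCP to a pose.
- ctrl.movel(position, rot=None, velocity=0.15, contact_N=None): straight line of the TCP; rot=None keeps the orientation; velocity is the mean speed in m/s. With contact_N (N) it stops when the force on the tool has changed by that much, and returns True; else False.
- ctrl.goto_joints(angles): joint-space move.
- open_gripper() and grasp(newtons=None): open the fingers fully, or close them until they stop; newtons is the grip in N (None keeps the last).
- ctrl.wait(seconds).
- ctrl.ik(position, orientation): joint angles nearest the present ones, or None.
- ctrl.get_state(): the state.
- imaging.camera(name): name is "scene" or "top" or "wrist"; returns a dict with "frame" (384x512x3 uint8, red, green, blue), "K" (3x3 intrinsics, pixels), "eye" and "orientation" of the camera in the world. Camera axes: x right, y up, looking along -z (the intrinsics and any distortion apply to the point x, -y, -z); pixel columns grow to the right and rows downward; lengths in m; the calibration is good to about 2 mm. A picture is of the moment at which its call begins. There is no depth.
A pose or a line that the arm cannot do raises ctrl.Unreachable and nothing moves.
- ctrl.hand_in(): hands the job in; it is judged then, once.
Trained networks look in the newest picture that a camera, given by its name, has taken for a name from the list of things; names that differ only in an ending like _2 or _b are one class to them, and where a whole thing is asked for, a point or a joint stands for the part that bears it (a point fixed in the world has none). Each returns a list of dicts, best first, with "p" (0 to 1); they miss things now and then, are a little off and sometimes report something else, mostly with a low value. They report only what shows in the picture. A call takes as long as a camera call.
- imaging.spot_in(camera, target): "point" ([column, row] in pixels, amid what is visible of it).
- imaging.tip_of(camera, target): "point" ([column, row] in pixels: a listed point, or the origin of a listed thing).
The state is a dict: "t": time; "joint_positions": joint angles; "qd": joint speeds; "tau": joint torques, N m; "tcp_pos": TCP position; "tool_rot": TCP orientation; "ft_force": force on the tool from outside, world axes, zero at the start; "moment": the same for the moment, N m; "opening": finger opening in m; "gripper_force": force on a finger pad.
Only numpy, scipy, OpenCV 4.12 (cv2) and the standard library are available. Lean on these libraries where they do the work, as an engineer would, in place of code of your own. Each camera call takes 0.05 s, during which the arm holds its last target. There are 200 camera calls.

### The job

Hang the blue guide-roller carriage on the roll stand: lift it by its lug, pass both keyholes over the two screw heads, press it flat so that it pushes the red lock pin in, then slide it straight down until the screws sit at the top of the narrow slots and the pin springs out over its top edge. The screws were clamped by hand and their place is known only roughly, so feel for them, and never push the carriage against the stand with more than about 10 N. Let go of it hanging there, and leave the other things on the bench where they are.

Things in the scene. Friction and masses are not known exactly. Their poses are not given: they have to be found in the camera images.
- carriage: Blue L-shaped carriage of 5 mm steel plate, loose, 0.5 to 0.8 kg, standing on its foot. Origin: middle of the lower edge of the upright plate's back face; x out of the back (to the stand when hung), y along the plate, z up. Plate: x -5 to 0, 130 mm wide, 112 tall. Foot: x -88 to -5, y -48 to 48, z 0 to 5; guide roller on it: x -72 to -32, up to z = 55. Centre of mass about x = -38, z = 30.
- lug (a point): Grip point of the carriage's lifting lug, an upright fin 10 mm thick (along the carriage's y), running from the plate to x = -62 mm, from about z = 68 to 106 mm. This point is inside it at x = -40, y = 0, z = 88 mm of the carriage. Take it from above, fingers closing along the carriage's y.
- keyhole_left (a point): Centre of the round part of the carriage's left keyhole (y = +42, z = 58 mm of the carriage), on the plate's back face. The round hole is 26 mm across; straight above it runs a slot 11 mm wide that ends 24 mm above this point. Fully home, the screw's axis lies 20 mm above this point.
- keyhole_right (a point): The same for the right keyhole (y = -42, z = 58 mm of the carriage).
- stand: Roll stand, fixed to the bench. Origin: on the bench below the middle of the carrier plate's front face; x away from the robot, through the plate (the carriage comes from -x and hangs with its axes parallel to these), y along the plate, z up. Base 8 mm thick, x -8 to 100, y -115 to 115 mm. Posts at y = -82 and 82, behind the plate, 238 mm high. Bolt heads at the plate's corners stand 8 mm out.
- screw_line (a point): Middle of the screws' range: on the carrier plate's front face, z = 155 mm of the stand. Two screws at y = -42 and 42 point to -x: neck 8 mm across, 7 long, then a head 16 mm across, x = -7 to -14 mm. The plate (200 mm wide, from 82 mm below the screws to 50 above) is clamped by hand: screws and pin stand together up to 18 mm higher or lower and 5 mm to either side; no reading tells it.
- lock_pin (a joint): Red sprung lock pin (10 mm across, round nose) in the carrier plate: travel pushed in, m. 0 = out, standing 13 mm out of the plate's face; 0.013 = flush. Its axis is midway between the screws, 41 mm above them: its underside is 2 mm above the top edge of a carriage fully home. The spring takes 2.5 N to start, 5.8 N fully in.
- tin_can: Grey tin can, 69 mm across, 95 mm tall, loose; origin centre of its underside.
- oil_can: Red oil can with a thin spout, 69x102x156 mm, loose; origin centre of its underside.
- wrench: Open-end wrench lying flat, 201 mm long (its y), 39 mm wide, 9 mm high, loose; origin centre of its underside.
- u_bracket_1: Rusty U bracket, 30x78x42 mm, loose; origin centre of its underside.
- tag_stack: Bundle of pale tags under a red band, 38x65x19 mm, loose; origin centre of its underside.
- sprocket: Dark sprocket lying flat, 75 mm across, 22 mm high, loose; origin centre of its underside.

How it is judged:
On the way, in this order (a step that is already met when the one before it is completed fails the run):
1. the carriage is lifted clear of the bench (height (world z) of carriage above 0.03 m), for 0.2 s.
2. the carriage lies flat on the carrier plate, behind the screw heads, and holds the lock pin pushed in (value of joint lock_pin above 0.009 m and x of carriage in the frame of stand between -0.005 and 0.003 m), for 0.1 s.
At the end, for the whole second after the job is handed in: The carriage hangs still, let go, borne by the stand: back within 4 mm of the carrier plate, within 8 mm of the stand's middle, upright and parallel within 0.07 rad, foot 55 to 100 mm above the bench, and the lock pin out again (under 3 mm pushed in) over its top edge (value of joint lock_pin below 0.003 m and x of carriage in the frame of stand between -0.004 and 0.003 m and y of carriage in the frame of stand between -0.008 and 0.008 m and z of carriage in the frame of stand between 0.055 and 0.1 m and angle between carriage's own z axis and vertical below 0.07 rad and angle between the y axis of carriage and the y axis of stand, either way round below 0.07 rad and contact force between carriage and stand above 2 N and linear speed of carriage below 0.02 m/s); the robot touches nothing.
It fails at once if the carriage is forced against the stand (all contacts between them over 40 N) (contact force between carriage and stand above 40 N).
It fails at once if another thing on the bench is moved by more than 30 mm (distance of any of tin_can, oil_can, wrench, u_bracket_1, tag_stack, sprocket from where it was at the start of the episode above 0.03 m).
It also fails if it takes over 72 s, if anything falls off the work surface, if the arm or the gripper's body presses on something with over 40 N, if the wrist force passes 120 N, or if a joint passes its speed limit or range.

## Working session

There is one attempt and no reset: what is moved stays moved. The work goes in short steps, each a Python script; the robot and the scene stay as the last script left them, time stands still between calls to the robot, and variables do not carry over. Pictures are saved under pics/ and viewed, at most 10 in all, crops included, and the job is handed in when it is done.

```bash
ls; mkdir -p pics; cat > h.py <<'E'
import numpy as np, cv2
from scipy.spatial.transform import Rotation as R
from rig import ctrl, open_gripper, grasp, imaging
def cam(n,save=None):
    c=imaging.camera(n)
    if save: cv2.imwrite('pics/'+save,c['frame'][:,:,::-1])
    return c
def Rm(c):
    o=np.array(c['orientation'],float)
    return R.from_rotvec(o).as_matrix() if o.shape==(3,) else (o if o.shape==(3,3) else R.from_quat(o).as_matrix())
def ray(c,px):
    d=np.linalg.inv(c['K'])@np.array([px[0],px[1],1.]); d=Rm(c)@np.array([d[0],-d[1],-d[2]])
    return np.array(c['eye']),d/np.linalg.norm(d)
def proj(c,p):
    q=Rm(c).T@(np.array(p)-c['eye']); u=c['K']@np.array([q[0],-q[1],-q[2]]); return u[:2]/u[2]
def tri(rs):
    A=sum(np.eye(3)-np.outer(d,d) for e,d in rs); b=sum((np.eye(3)-np.outer(d,d))@e for e,d in rs)
    p=np.linalg.solve(A,b); return p,[np.linalg.norm((np.eye(3)-np.outer(d,d))@(p-e)) for e,d in rs]
E
cat > a.py <<'E'
from h import *
np.set_printoptions(precision=4,suppress=True)
C={n:cam(n,n+'0.png') for n in('scene','top','wrist')}
c=C['scene'];print({k:(np.array(v).tolist() if k!='frame' else 0) for k,v in c.items()})
s=ctrl.get_state();print(s)
for t in 'carriage lug keyhole_left keyhole_right stand screw_line lock_pin tin_can oil_can wrench u_bracket_1 tag_stack sprocket'.split():
    rs=[]
    for n in C:
        r=imaging.tip_of(n,t); print(t,n,[(np.round(x['point'],1).tolist(),round(x['p'],2)) for x in r[:2]])
        if r and r[0]['p']>.4 and n!='wrist': rs.append(ray(C[n],r[0]['point']))
    if len(rs)>1: print('   ->',*tri(rs))
E
python3 a.py
```

```text
pics
{'frame': 0, 'K': [[451.47955073130436, 0.0, 261.55150367719415], [0.0, 451.47955073130436, 189.3951494785832], [0.0, 0.0, 1.0]], 'eye': [-0.5749366581060078, 1.044132179569037, 1.0125730185249018], 'orientation': [0.5169323712783712, -1.2100983980560678, -2.098308480943434]}
{'t': 0.15, 'joint_positions': array([ 1.0765,  0.4266,  0.0739,  1.6064, -0.0341,  1.1108, -0.0671]), 'qd': array([ 0.0003, -0.0033, -0.0006, -0.0026,  0.0011,  0.0006,  0.0001]), 'tau': array([  0.006 , -95.0309,   3.7639, -46.3758,   0.0193,   0.0079,
        -0.0001]), 'tcp_pos': array([ 0.228 , -0.635 ,  0.2308]), 'tool_rot': array([-3.0941, -0.5386,  0.0003]), 'ft_force': array([-0.7342,  0.2063,  0.1733]), 'moment': array([0.0126, 0.05  , 0.0393]), 'gripper_force': 0.0, 'opening': 0.08562492848930413}
carriage scene [([220.5, 249.8], 0.94)]
carriage top [([189.3, 209.8], 0.89), ([129.0, 204.2], 0.68)]
carriage wrist []
   -> [ 0.4833  0.2075 -0.0081] [np.float64(0.00604747584877573), np.float64(0.00604747584877546)]
lug scene [([225.1, 232.2], 0.65)]
lug top [([186.0, 217.1], 0.9)]
lug wrist []
   ->
[... 468 characters left out ...]
, 175.3], 0.61), ([195.7, 206.7], 0.37)]
stand wrist []
   -> [ 0.5962 -0.0351 -0.0027] [np.float64(0.0022244422213945256), np.float64(0.002224442221394356)]
screw_line scene [([248.3, 181.1], 0.94)]
screw_line top [([248.2, 164.3], 0.92), ([182.6, 214.8], 0.35)]
screw_line wrist []
   -> [ 0.5894 -0.0193  0.1553] [np.float64(0.011229097034019026), np.float64(0.011229097034018823)]Traceback (most recent call last):
  File "a.py", line 9, in <module>
    r=imaging.tip_of(n,t); print(t,n,[(np.round(x['point'],1).tolist(),round(x['p'],2)) for x in r[:2]])
ValueError: it knows: carriage, keyhole_left, keyhole_right, lug, oil_can, screw_line, sprocket, stand, tag_stack, tin_can, u_bracket, wrench
```

View pics/scene0.png

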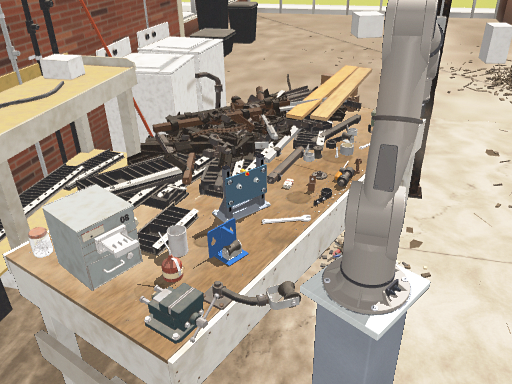

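View pics/top0.png

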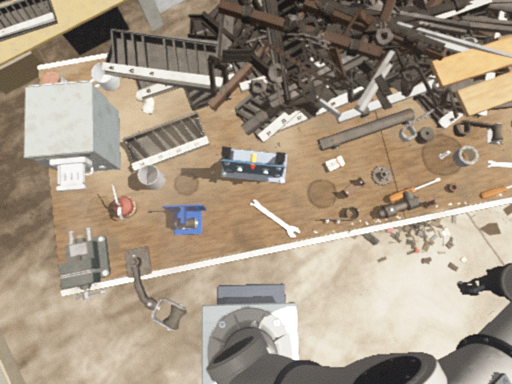

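The scene view shows the blue carriage around (225,240) and the dark stand around (247,190). In the top view the carriage is at (187,218) and the stand at (253,165), slightly rotated, with a tin can at (150,177), an oil can at (124,206) and a wrench at (275,218). I'll go up and over for close wrist views.

```bash
cat >> h.py <<'E'
np.set_printoptions(precision=4,suppress=True)
def down(psi): return (R.from_euler('z',psi)*R.from_euler('x',np.pi)).as_rotvec()
def wr(c): 
    s=ctrl.get_state(); T=R.from_rotvec(s['tool_rot']).as_matrix()
    print('cam in tool',T.T@(c['eye']-s['tcp_pos']),'view dir tool',T.T@Rm(c)@[0,0,-1],'up',T.T@Rm(c)@[0,1,0])
E
cat > b.py <<'E'
from h import *
ctrl.movel([0.228,-0.635,0.45],velocity=0.25)
import pickle
V=[]
for i,(p,psi) in enumerate([((0.43,0.05,0.45),0.0),((0.45,0.25,0.42),0.0)]):
    ctrl.move_pose(p,down(psi)); c=cam('wrist',f'w{i}.png')
    D={t:[(x['point'],x['p']) for x in imaging.tip_of('wrist',t)[:2]] for t in 'carriage lug keyhole_left keyhole_right stand screw_line'.split()}
    V.append((c,D)); wr(c); s=ctrl.get_state(); print(s['t'],s['tcp_pos'],s['joint_positions'])
    for k in D: print(k,[(np.round(a,1),round(b,2)) for a,b in D[k]])
pickle.dump(V,open('V.pkl','wb'))
for t in V[0][1]:
    rs=[ray(c,D[t][0][0]) for c,D in V if D[t] and D[t][0][1]>.4]
    if len(rs)>1: print(t,*tri(rs))
cv2.imwrite('pics/w01.png',np.hstack([cv2.resize(c['frame'],(400,300)) for c,_ in V])[:,:,::-1])
E
python3 b.py
```

```text
cam in tool [ 0.0783  0.001  -0.1427] view dir tool [-0.3022 -0.0001  0.9533] up [0.9533 0.0011 0.3022]
4.9583 [0.4301 0.0499 0.45  ] [ 0.5619 -0.0972 -0.7355  1.7418 -0.0655  1.4721 -1.7357]
carriage [(array([175.4, 112.5]), 0.89)]
lug [(array([164., 139.]), 0.68), (array([450.7,  30. ]), 0.35)]
keyhole_left [(array([144.2, 118.5]), 0.77)]
keyhole_right [(array([190.7, 117.6]), 0.8)]
stand [(array([290.1,  58.5]), 0.71)]
screw_line [(array([302.1,  38.6]), 0.95)]
cam in tool [ 0.0782  0.0002 -0.1424] view dir tool [-0.3029  0.0005  0.953 ] up [ 0.953  -0.0006  0.3029]
6.1333 [0.4502 0.2494 0.4201] [ 0.3353  0.1422 -1.0605  1.6418  0.1257  1.431  -2.3102]
carriage [(array([275.9, 126.5]), 0.77)]
lug [(array([278.1, 153. ]), 0.95), (array([426.8, 145.4]), 0.63)]
keyhole_left [(array([249.8, 132.2]), 0.85)]
keyhole_right [(array([296.7, 127.9]), 0.7)]
stand [(array([399.2,  68.6]), 0.79)]
screw_line [(array([279.4, 151.7]), 0.72), (array([459.3,  54.9]), 0.56)]
carriage [0.4832 0.2051 0.0115] [np.float64(0.0026282966350993464), np.float64(0.0026282966350992913)]
lug [0.4437 0.2071 0.0923] [np.float64(2.5196469644138053e-05), np.float64(2.519646964410037e-05)]
keyhole_left [0.475  0.2552 0.0475] [np.float64(0.0013696344518579263), np.float64(0.00136963445185782)]
keyhole_right [0.4787 0.1692 0.0364] [np.float64(0.0014775773224433963), np.float64(0.0014775773224435403)]
stand [ 0.5854 -0.0226 -0.0024] [np.float64(0.00062745397407637), np.float64(0.0006274539740760704)]
screw_line [0.5186 0.1538 0.6161] [np.float64(0.10152108516462356), np.float64(0.10152108516462355)]
```

View pics/w01.png

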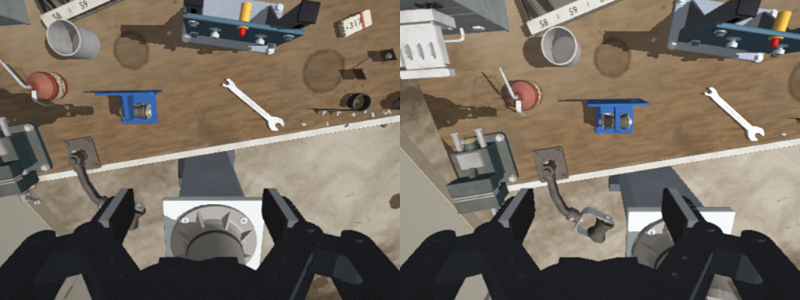

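Left half (wrist from y=0.05): carriage around (135,105), stand plate (180–300, 15–50), with two screws and the red pin showing at about (243,32). I'll turn the tool half round so the camera looks at the stand's front.

```bash
cat > c.py <<'E'
from h import *
import pickle
V=[]
for i,(p,psi) in enumerate([((0.47,0.12,0.33),np.pi),((0.47,-0.08,0.33),np.pi)]):
    ctrl.move_pose(p,down(psi)); c=cam('wrist',f'x{i}.png')
    D={t:[(x['point'],x['p']) for x in imaging.tip_of('wrist',t)[:2]] for t in 'carriage lug keyhole_left keyhole_right stand screw_line'.split()}
    V.append((c,D)); s=ctrl.get_state(); print(s['t'],s['tcp_pos'],s['joint_positions'])
    for k in D: print(k,[(np.round(a,1),round(b,2)) for a,b in D[k]])
pickle.dump(V,open('V2.pkl','wb'))
for t in V[0][1]:
    rs=[ray(c,D[t][0][0]) for c,D in V if D[t] and D[t][0][1]>.4]
    if len(rs)>1: print(t,*tri(rs))
for i in (0,1): cv2.imwrite(f'pics/X{i}.png',cv2.resize(V[i][0]['frame'],(800,600),interpolation=cv2.INTER_CUBIC)[:,:,::-1])
E
python3 c.py
```

```text
9.4583 [0.47 0.12 0.33] [ 0.6036  0.1236 -1.0476  1.8427  0.1132  1.2388  1.093 ]
carriage [(array([303.3, 150.8]), 0.72)]
lug [(array([320.4, 137.3]), 0.66)]
keyhole_left [(array([338.2, 162.3]), 0.77)]
keyhole_right [(array([283.6, 160.2]), 0.74), (array([341.3, 162.1]), 0.39)]
stand [(array([173.8, 212.8]), 0.57)]
screw_line [(array([141.6, 257.8]), 0.87)]
10.625 [ 0.4701 -0.0794  0.33  ] [ 0.948   0.0859 -0.9502  1.8612  0.074   1.2312  1.5468]
carriage [(array([421.6, 153.4]), 0.85), (array([284.2, 213.7]), 0.2)]
lug [(array([475.1, 214.4]), 0.74), (array([465.1, 130.6]), 0.57)]
keyhole_left [(array([ 27.8, 210.8]), 0.75), (array([471.3, 164.9]), 0.71)]
keyhole_right [(array([416.2, 161.3]), 0.68)]
stand [(array([280.5, 213.3]), 0.89)]
screw_line [(array([295.8, 257.5]), 0.74)]
carriage [0.4767 0.2036 0.0034] [np.float64(0.002250115022150786), np.float64(0.0022501150221508515)]
lug [0.4652 0.1639 0.2083] [np.float64(0.043041340474348565), np.float64(0.043041340474348565)]
keyhole_left [0.3415 0.0645 0.6409] [np.float64(0.015356759624404392), np.float64(0.015356759624404408)]
keyhole_right [0.4802 0.1651 0.0574] [np.float64(0.0008995033558162239), np.float64(0.0008995033558161349)]
stand [ 0.5945 -0.0295 -0.0137] [np.float64(0.0005451623047850923), np.float64(0.0005451623047848753)]
screw_line [ 0.5875 -0.0252  0.1536] [np.float64(0.00012662792186819957), np.float64(0.0001266279218681431)]
```

View pics/X0.png

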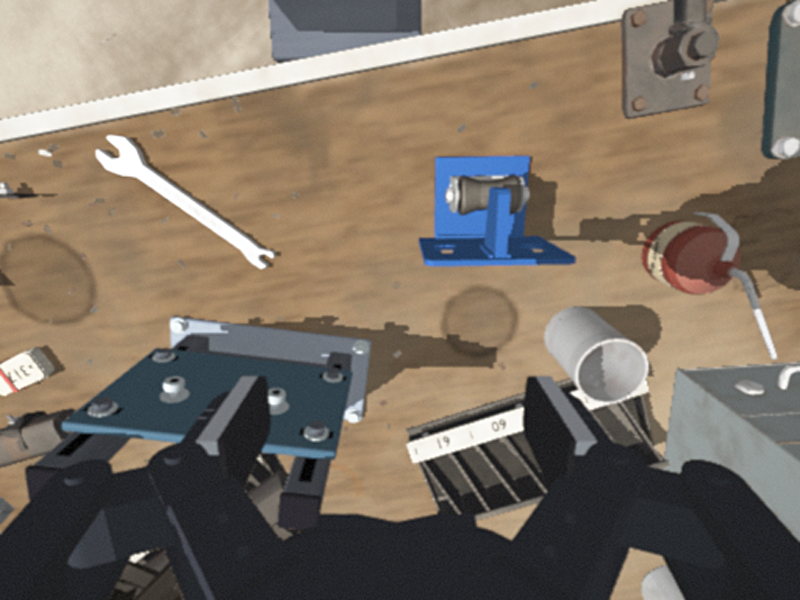

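View pics/X1.png

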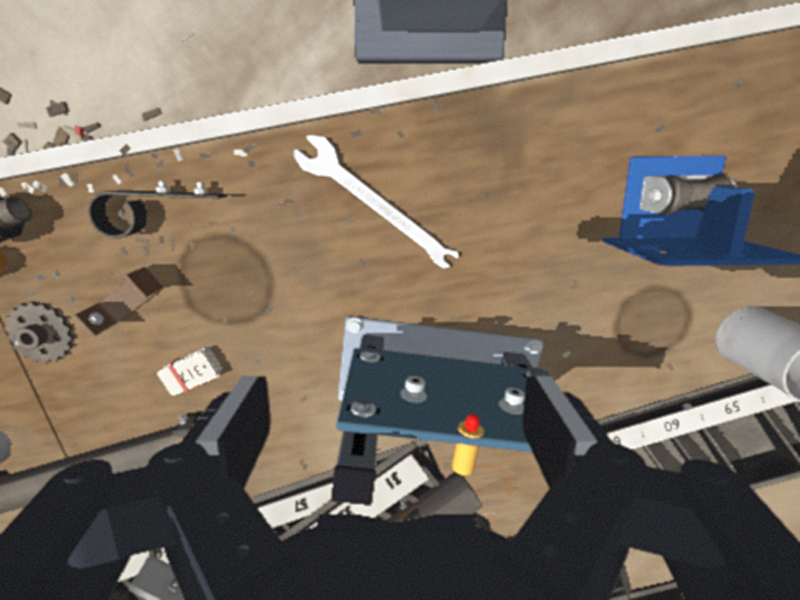

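X1 (800 px scale): screw heads at (415,384) and (513,396), red pin tip (472,424), base front corners (347,318) and (541,342). The carriage foot front corners are (630,157) and (724,157). X0 shows the same items from the left: screws (174,384) and (275,397), foot corners (436,157) and (530,157), plate top edge (428,265) to (575,262). I'll fit both poses by least squares.

```bash
cat > f.py <<'E'
from h import *
import pickle
from scipy.optimize import least_squares
V=pickle.load(open('V2.pkl','rb')); c0,c1=V[0][0],V[1][0]; k=512/800
W=pickle.load(open('V.pkl','rb'))
car=[(c0,(436,157),(-.088,-.048,.005)),(c0,(530,157),(-.088,.048,.005)),(c1,(630,157),(-.088,-.048,.005)),(c1,(724,157),(-.088,.048,.005)),
 (c0,(428,265),(-.0,-.065,.112)),(c0,(575,262),(0,.065,.112)),(c1,(645,265),(0,-.065,.112)),(c0,(419,238),(-.005,-.065,0)),(c1,(603,240),(-.005,-.065,0))]
car=[(c,np.array(p)*k,m) for c,p,m in car]
det={'carriage':(0,0,0),'lug':(-.04,0,.088),'keyhole_left':(0,.042,.058),'keyhole_right':(0,-.042,.058)}
for c,D in W+V[:1]:
    for t,m in det.items():
        if D[t] and D[t][0][1]>.6 and (c is not c0 or t!='lug'): car.append((c,np.array(D[t][0][0]),m))
def T(v,m,z=0): s,co=np.sin(v[2]),np.cos(v[2]); return np.array([v[0]+co*m[0]-s*m[1],v[1]+s*m[0]+co*m[1],m[2]+z])
f=lambda v:np.concatenate([proj(c,T(v,m,v[3]))-p for c,p,m in car])
r=least_squares(f,[.48,.205,0,0],loss='soft_l1'); print('carriage x y yaw z',r.x); print(f(r.x).reshape(-1,2).round(1).tolist())
B=[(0,(173,318),(-.008,-.115,.008)),(0,(369,342),(-.008,.115,.008)),(1,(347,318),(-.008,-.115,.008)),(1,(541,342),(-.008,.115,.008))]
S=[(0,(174,384),(-.014,-.042,.155)),(1,(415,384),(-.014,-.042,.155)),(0,(275,397),(-.014,.042,.155)),(1,(513,396),(-.014,.042,.155)),(1,(472,423),(-.012,0,.196)),
 (0,(66,430),(0,-.1,.205)),(0,(352,370),(0,.1,.073)),(0,(335,455),(0,.1,.205)),(1,(340,428),(0,-.1,.205)),(1,(355,350),(0,-.1,.073))]
C=[c0,c1]
g=lambda v:np.concatenate([proj(C[i],T(v,m))-np.array(p)*k for i,p,m in B]+[proj(C[i],T(v,np.add(m,(0,v[3],v[4]))))-np.array(p)*k for i,p,m in S])
r2=least_squares(g,[.59,-.025,-.12,0,0],loss='soft_l1'); print('stand x y yaw dy dz',r2.x); print(g(r2.x).reshape(-1,2).round(1).tolist())
for nm,pr in(('sR',[0,1]),('sL',[2,3])): print(nm,*tri([ray(C[i],np.array(S[j][1])*k) for i,j in zip((0,1),pr)]), T(r2.x,np.add(S[pr[0]][2],(0,r2.x[3],r2.x[4]))))
for a,b in((0,2),(1,3)): print('base',*tri([ray(C[0],np.array(B[a][1])*k),ray(C[1],np.array(B[b][1])*k)]))
E
python3 f.py
```

```text
carriage x y yaw z [ 0.4813  0.2092  0.0064 -0.0057]
[[-0.1, -0.0], [-0.6, -0.4], [-0.2, -0.1], [-0.6, -0.5], [-2.2, -0.1], [0.8, 1.1], [7.9, -0.2], [-0.4, -1.1], [-1.8, -2.4], [0.2, 1.9], [0.8, 0.6], [0.7, -2.5], [-0.8, -1.9], [-2.6, -1.2], [-1.6, 0.3], [2.2, -4.0], [2.4, 0.0], [2.2, 3.1], [1.6, -1.6], [1.0, 0.8]]
stand x y yaw dy dz [ 0.5922 -0.025  -0.1191  0.0009 -0.0058]
[[-2.8, 1.8], [0.9, 0.6], [-1.5, 1.7], [1.7, 0.5], [0.1, 0.5], [0.1, 0.4], [0.5, -1.0], [1.2, -0.5], [0.7, -1.7], [-3.4, -1.5], [0.5, 1.2], [0.6, 0.1], [-2.5, -0.3], [-1.2, 0.4]]
sR [ 0.5728 -0.0643  0.1491] [np.float64(6.526677779652693e-05), np.float64(6.526677779657311e-05)] [ 0.5734 -0.0642  0.1492]
sL [0.5851 0.0181 0.1481] [np.float64(0.0003465551440099354), np.float64(0.0003465551440100549)] [0.5833 0.0192 0.1492]
base [ 0.5697 -0.1363  0.0015] [np.float64(8.292999742703644e-05), np.float64(8.292999742698075e-05)]
base [0.5985 0.0883 0.0043] [np.float64(7.395390415144374e-05), np.float64(7.395390415135879e-05)]
```

```bash
cat > g.py <<'E'
from h import *
lug=np.array([.4413,.209]); q=down(np.pi+.006)
ctrl.move_pose([*lug,.19],q); c=cam('wrist')
print('lug px expected',proj(c,[*lug,.088]),[(x['point'],x['p']) for x in imaging.tip_of('wrist','lug')[:2]])
print('contact',ctrl.movel([*lug,.069],velocity=.08,contact_N=8)); s=ctrl.get_state(); print(s['t'],s['tcp_pos'],s['ft_force'])
if s['tcp_pos'][2]<.075:
    grasp(100); s=ctrl.get_state(); print('grip',s['opening'],s['gripper_force'],s['ft_force'])
    ctrl.movel([*lug,.069+.075],velocity=.06); ctrl.wait(.3)
    s=ctrl.get_state(); print(s['t'],s['tcp_pos'],s['opening'],s['ft_force'],s['moment'])
    c=cam('scene','s1.png'); cv2.imwrite('pics/S1.png',cv2.resize(c['frame'][150:290,150:310],None,fx=5,fy=4.2,interpolation=3)[:,:,::-1])
E
python3 g.py
```

```text
lug px expected [254.8551 187.5568] [([254.2, 188.1], 0.76)]
contact False
13.6083 [0.4416 0.209  0.0694] [ 0.2993  0.0754 -0.201 ]
grip 0.008993840104777938 97.33656406402588 [-1.5791 -2.7634  4.2025]
15.9917 [0.4412 0.209  0.1439] 0.00890489728986678 [-1.0599  0.6682 -5.6629] [0.0045 0.0146 0.0522]
```

View pics/S1.png

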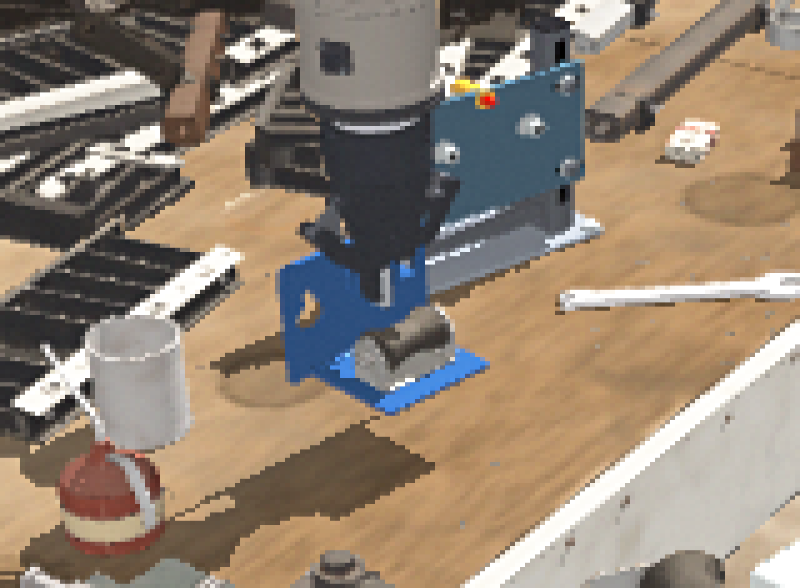

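Lifted cleanly: the carriage hangs upright in the fingers, with screw heads and red pin visible at (449,152), (533,125) and (487,100). Now I'll move to the standoff and make a first gentle press at the estimated height.

```bash
cat >> h.py <<'E'
X0=np.array([.593,-.025]); YAW=-.13; ZO=.0694
def tcp(sx,sy,zc,yaw=YAW):
    c=X0+R.from_euler('z',YAW).as_matrix()[:2,:2]@[sx,sy]      # carriage origin
    return np.array([*(c+R.from_euler('z',yaw).as_matrix()[:2,:2]@[-.04,0]),zc+ZO])
def where(yaw=YAW):
    s=ctrl.get_state(); p=s['tcp_pos'][:2]+R.from_euler('z',yaw).as_matrix()[:2,:2]@[.04,0]-X0
    Z=R.from_euler('z',-YAW).as_matrix(); q=Z[:2,:2]@p
    return np.array([*q,s['tcp_pos'][2]-ZO]),Z@s['ft_force'],Z@s['moment'],s['t']
def show(l,b=None,yaw=YAW):
    p,f,m,t=where(yaw); print(l,'t%.1f'%t,'mm',(p*1e3).round(1),'F',(f-(b[0] if b else 0)).round(2),'M',(m-(b[1] if b else 0)).round(3)); return f,m
E
cat > p.py <<'E'
from h import *
zc=.0945
s=ctrl.get_state(); ctrl.movel([*s['tcp_pos'][:2],zc+ZO],velocity=.15)
ctrl.move_pose(tcp(-.08,0,zc),down(np.pi+YAW))
ctrl.movel(tcp(-.03,0,zc),velocity=.06); ctrl.wait(.3)
b=show('standoff')
import pickle; pickle.dump(b,open('b.pkl','wb'))
hit=ctrl.movel(tcp(.004,0,zc),velocity=.012,contact_N=5); show(f'hit {hit}',b); ctrl.wait(.2); show('settled',b)
E
python3 p.py
```

```text
standoff t18.5 mm [-30.1  -0.1  94.6] F [-0.28 -0.42 -5.63] M [ 0.048 -0.023  0.016]
hit True t20.2 mm [-9.  -0.2 93.7] F [-3.48  0.77  2.29] M [ 0.008  0.709 -0.05 ]
settled t20.4 mm [-9.9 -0.3 93.1] F [-3.83  0.92  2.33] M [0.06  0.755 0.008]
```

```bash
cat > p2.py <<'E'
from h import *
import pickle; b=pickle.load(open('b.pkl','rb'))
zc=.0945
p,_,_,_=where(); x=p[0]
show('start',b)
for i in range(6):
    x+=.002
    hit=ctrl.movel(tcp(x,0,zc),velocity=.01,contact_N=6); f,_=show(f'{x*1e3:.1f} {hit}',b)
    if np.linalg.norm((f-b[0]))>8.5: break
E
python3 p2.py
```

```text
start t20.4 mm [-9.9 -0.3 93.1] F [-3.83  0.92  2.33] M [0.06  0.755 0.008]
-7.9 False t20.8 mm [-8.1 -0.2 94.3] F [-4.71 -0.42 -1.61] M [-0.198  0.916 -0.03 ]
-5.9 False t21.1 mm [-6.1 -0.1 94.4] F [-5.08 -0.49 -2.5 ] M [-0.203  1.054 -0.025]
-3.9 False t21.5 mm [-4.2 -0.1 94.4] F [-4.54 -0.61 -1.58] M [-0.227  1.155 -0.082]
-1.9 True t21.7 mm [-4.7 -0.2 93.5] F [-5.28  1.11  1.98] M [0.122 1.004 0.015]
0.1 True t22.0 mm [-4.8 -0.2 92.8] F [-5.76  1.89  2.58] M [-0.089  0.958  0.05 ]
2.1 True t22.4 mm [-5.  -0.2 92. ] F [-5.43  1.26  1.97] M [0.124 0.934 0.053]
```

```bash
cat > p3.py <<'E'
from h import *
import pickle; b=pickle.load(open('b.pkl','rb'))
zc=.0940; x=-.0055
for i in range(16):
    ctrl.movel(tcp(x,0,zc),velocity=.008); f,_=show(f'{x*1e3:.1f}',b)
    if -(f-b[0])[0]>8: break
    x+=.0005
E
python3 p3.py
```

```text
-5.5 t22.9 mm [-5.6  0.  94. ] F [-4.54  0.43 -1.28] M [-0.106  1.02  -0.016]
-5.0 t23.2 mm [-5.1  0.  94. ] F [-4.57  0.01 -0.29] M [-0.163  1.059 -0.013]
-4.5 t23.4 mm [-4.6  0.  94. ] F [-4.28  0.51 -0.67] M [-0.147  1.06  -0.044]
-4.0 t23.7 mm [-4.2  0.  94. ] F [-6.61  0.81  0.41] M [-0.135  1.124 -0.054]
-3.5 t23.9 mm [-4.1  0.1 93.9] F [-8.01 -0.23  1.82] M [-0.087  1.662 -0.15 ]
```

```bash
cat > p4.py <<'E'
from h import *
import pickle; b=pickle.load(open('b.pkl','rb'))
yw=-.142; x=-.0045; zc=.094
while x<0:
    ctrl.movel(tcp(x,0,zc,yw),rot=down(np.pi+yw),velocity=.008); f,_=show(f'{x*1e3:.1f}',b,yw)
    if -(f-b[0])[0]>8: break
    x+=.0005
ctrl.wait(.3); show('hold',b,yw)
while zc>.080:
    zc-=.0015; ctrl.movel(tcp(x,0,zc,yw),velocity=.012); f,_=show(f'z {zc*1e3:.1f} x {x*1e3:.1f}',b,yw); d=f-b[0]
    if d[2]>7 or abs(d[1])>6 or -d[0]>11: break
    if -d[0]<6: x+=.0002
    if -d[0]>9: x-=.0004
E
python3 p4.py
```

```text
-4.5 t24.2 mm [-4.9  0.  94. ] F [-5.4   0.42 -1.75] M [-0.045  1.085 -0.056]
-4.0 t24.4 mm [-4.2  0.  94. ] F [-5.68 -0.13 -0.56] M [-0.152  1.15  -0.026]
-3.5 t24.7 mm [-3.9 -0.  93.9] F [-7.72 -0.93  0.89] M [-0.183  1.465  0.069]
-3.0 t24.9 mm [-3.8 -0.1 93.9] F [-9.49 -2.14  1.77] M [-0.311  1.984  0.188]
hold t25.2 mm [-3.7 -0.1 93.9] F [-9.57 -1.56  2.9 ] M [-0.247  1.935  0.266]
z 92.5 x -3.0 t25.5 mm [-3.8  0.2 92.3] F [-8.71  0.91 -0.81] M [0.219 1.765 0.144]
z 91.0 x -3.0 t25.8 mm [-3.8  0.3 90.8] F [-8.63  1.29 -2.07] M [0.249 1.717 0.188]
z 89.5 x -3.0 t26.1 mm [-3.8  0.4 89.2] F [-8.95  2.98 -2.67] M [0.369 1.677 0.219]
z 88.0 x -3.0 t26.4 mm [-3.8  0.4 87.8] F [-7.62  2.2  -1.4 ] M [0.288 1.687 0.174]
z 86.5 x -3.0 t26.6 mm [-3.7  0.5 86.3] F [-7.62  2.41 -1.11] M [0.344 1.617 0.239]
z 85.0 x -3.0 t26.9 mm [-3.7  0.5 84.8] F [-7.93  2.05 -1.69] M [0.368 1.685 0.216]
z 83.5 x -3.0 t27.2 mm [-3.7  0.5 83.3] F [-7.32  2.5  -1.15] M [0.398 1.647 0.171]
z 82.0 x -3.0 t27.4 mm [-3.7  0.4 81.8] F [-7.49  2.75 -1.98] M [0.342 1.622 0.229]
z 80.5 x -3.0 t27.7 mm [-3.7  0.4 80.2] F [-7.39  3.19 -2.37] M [0.384 1.584 0.207]
z 79.0 x -3.0 t28.0 mm [-3.8  0.5 78.7] F [-7.5   2.23 -2.44] M [0.387 1.618 0.212]
```

```bash
cat > p5.py <<'E'
from h import *
import pickle; b=pickle.load(open('b.pkl','rb'))
yw=-.142; x=-.003; zc=.079; y=.0008; F=[]
while zc>.064:
    zc-=.001; ctrl.movel(tcp(x,y,zc,yw),velocity=.01); f,_=show(f'z {zc*1e3:.1f} x {x*1e3:.1f}',b,yw); d=f-b[0]
    if d[2]>5 or abs(d[1])>6 or -d[0]>11: break
E
python3 p5.py
```

```text
z 78.0 x -3.0 t28.3 mm [-3.8  1.  77.7] F [-8.63  0.9  -2.12] M [0.131 1.636 0.125]
z 77.0 x -3.0 t28.5 mm [-3.8  1.1 76.6] F [-7.56  2.32 -3.68] M [0.306 1.616 0.162]
z 76.0 x -3.0 t28.8 mm [-3.8  1.1 75.6] F [-7.8   3.22 -3.64] M [0.256 1.558 0.205]
z 75.0 x -3.0 t29.0 mm [-3.8  1.1 74.6] F [-7.22  1.91 -3.37] M [0.237 1.608 0.234]
z 74.0 x -3.0 t29.3 mm [-3.9  1.1 73.5] F [-7.16  3.03 -7.05] M [0.376 1.404 0.138]
z 73.0 x -3.0 t29.5 mm [-3.6  0.9 72.6] F [-5.74  1.5  -5.5 ] M [0.201 1.155 0.518]
z 72.0 x -3.0 t29.8 mm [-3.6  1.  71.8] F [-7.39  1.17 -0.33] M [0.04  1.468 0.455]
z 71.0 x -3.0 t30.0 mm [-3.5  1.1 71. ] F [-7.57  0.41  0.28] M [0.093 1.558 0.427]
z 70.0 x -3.0 t30.3 mm [-3.5  1.2 70. ] F [-8.45 -0.02  1.42] M [0.162 1.601 0.458]
z 69.0 x -3.0 t30.5 mm [-3.4  1.2 69.5] F [-12.39  -0.53  13.34] M [-0.158  2.447  0.481]
```

```bash
cat > p6.py <<'E'
from h import *
import pickle; b=pickle.load(open('b.pkl','rb'))
yw=-.142
ctrl.movel(tcp(-.0036,.001,.0697,yw),velocity=.01); ctrl.wait(.2); show('relax',b,yw)
c=cam('scene','s2.png'); w=cam('wrist','w2.png'); 
a=cv2.resize(c['frame'][150:240,195:305],(660,540)[:2],interpolation=3)[:,:,::-1]
cv2.imwrite('pics/S2.png',cv2.resize(a,(400,330)))
cv2.imwrite('pics/S2.png',np.hstack([cv2.resize(a,(400,400)),cv2.resize(w['frame'],(400,400))[:,:,::-1]]))
E
python3 p6.py
```

```text
relax t31.0 mm [-3.6  1.2 69.9] F [-6.    0.39  3.33] M [-0.05   1.317  0.301]
```

View pics/S2.png

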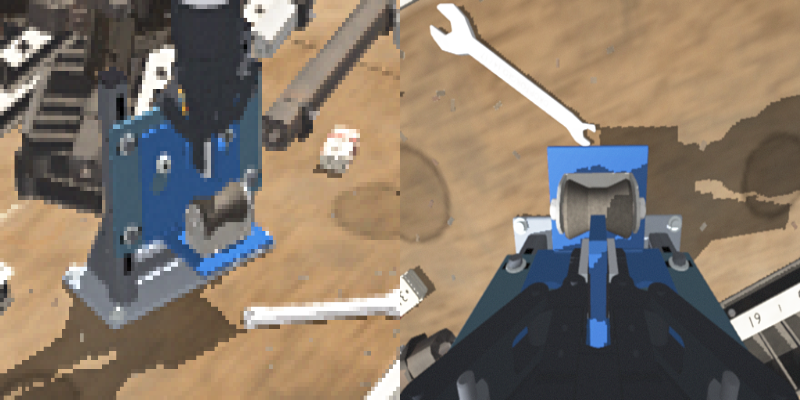

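Both screw heads show in front of the blue plate, at (163,160) and (225,135), and the carriage sits against the stand. The pin is hidden by the gripper, so I'll check it by easing off along x and watching the force.

```bash
cat > p7.py <<'E'
from h import *
import pickle; b=pickle.load(open('b.pkl','rb'))
yw=-.142
for x,z in [(-.0041,.0697),(-.0046,.0697),(-.0051,.0697),(-.0046,.0692),(-.0046,.0687)]:
    ctrl.movel(tcp(x,.001,z,yw),velocity=.01); ctrl.wait(.15); f,_=show(f'{x*1e3:.1f},{z*1e3:.1f}',b,yw)
    if (f-b[0])[2]>12: break
E
python3 p7.py
```

```text
-4.1,69.7 t31.5 mm [-3.8  1.3 69.9] F [-2.55  2.6   2.1 ] M [0.528 0.559 0.205]
-4.6,69.7 t31.9 mm [-4.3  0.9 69.8] F [0.93 0.95 2.12] M [ 0.033 -0.191 -0.025]
-5.1,69.7 t32.3 mm [-5.   1.  69.8] F [0.68 0.31 3.01] M [-0.053 -0.275 -0.07 ]
-4.6,69.2 t32.7 mm [-4.6  1.2 69.4] F [-3.55 -0.16 11.55] M [-0.04   0.541 -0.01 ]
-4.6,68.7 t33.1 mm [-4.5  1.4 69.3] F [-6.1   1.12 15.28] M [0.012 1.473 0.035]
```

```bash
cat > p8.py <<'E'
from h import *
import pickle; b=pickle.load(open('b.pkl','rb'))
yw=-.142
ctrl.movel(tcp(-.0042,.0011,.0695,yw),velocity=.01); ctrl.wait(.2); show('pre',b,yw)
open_gripper(); ctrl.wait(.3); show('open',b,yw)
s=ctrl.get_state(); p=s['tcp_pos']
ctrl.movel([*p[:2],p[2]+.13],velocity=.12)
ctrl.movel([p[0]-.09,p[1],p[2]+.24],velocity=.2); ctrl.wait(.3)
print(ctrl.get_state()['t'],ctrl.get_state()['ft_force'])
c=cam('scene','s3.png'); w=cam('wrist','w3.png')
a=cv2.resize(c['frame'][150:240,195:305],(400,400),interpolation=3)[:,:,::-1]
cv2.imwrite('pics/S3.png',np.hstack([a,cv2.resize(w['frame'],(400,400))[:,:,::-1]]))
E
python3 p8.py
```

```text
pre t33.5 mm [-4.3  1.1 69.5] F [-4.99  0.07 12.31] M [0.015 0.167 0.032]
open t34.5 mm [-4.2  1.1 69.5] F [0.93 0.83 5.55] M [-0.061  0.013 -0.007]
36.9417 [-0.2234 -0.7768 -0.5742]
```

View pics/S3.png

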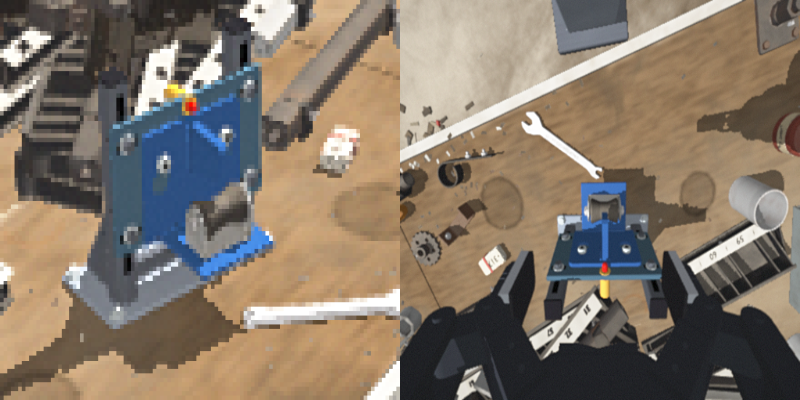

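The carriage hangs flat. Both screw heads show in front of its plate at (163,160) and (225,133), and the red pin is out over its top edge at (191,104). The arm is clear of everything, so I'm handing in.

```bash
python3 -c "
from h import *
print(ctrl.hand_in())"
```

```text
the job is handed in; nothing more can be done
None
```

The carriage is hung on both screws with the lock pin out over its top edge, and the job is handed in at about 37 s; no verdict came back, and the press peaked at about 12 N (18 N total at the slot stop, limit 40), over the 10 N you asked for.

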